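Hold the rubber hardness tester on a test bar

ROBOT

A 6-joint arm with a two-finger parallel gripper is mounted at the origin on the work surface. World frame = base frame: x ahead of the robot, y to its left, z up, the work surface at z = 0. Lengths are in mm, angles in rad, forces in N, time in s.
With the tool pointing down it reaches from about 350 to 975 mm from the base axis. Payload 7.1 kg.
Tool frame: the origin (TCP) lies midway between the tips of the shut fingers; the grasp point (between the pads) lies 19 mm behind it; z points along the fingers, y is the line along which they close (so a half turn about z gives the same grasp; the last joint's range is limited). The gripper opens to 88 mm and grips with 3 to 60 N. Pads are 20 mm wide; open, the fingers measure 115 mm over their backs; the gripper's body (75 mm by 178 mm) begins 61 mm behind the grasp point.
Start: joints at [1.173, 0.423, 1.63, -0, 1.089, -0.019], TCP at [231.096, 580.689, 222.675] pointing down, gripper open.
Joint ranges: [-3, 3], [-0.9, 2.11], [0.09, 2.58], [-1.31, 4.45], [0.11, 2.69], [-2.54, 2.54]. Speed limits (rad/s): [2.39, 2.39, 3.01, 3.14, 3.14, 3.14].

INTERFACE

Orientations are given as a rotation vector (axis times angle).
In Python, from workcell import get_obs, get_image, camera_params, close_job gives the robot as it stands.
- The arm moves only by the shell command python3 -m creep 'ROWS' [OPENING]. ROWS is a JSON object of lists of equal length, an entry for each row: "delta_pos": the shift along the tool's x, y, z in m, a list of three; "twist": the turn, a rotation vector about the tool's x, y, z in degrees, a list of three. A call has 1 to 20 rows; each row shifts and turns the commanded pose from where the row before left it, along the tool's axes as they then stand; what a row does not reach is not made up. A row lasts 1/12 s, in which the tool goes at most 41.7 mm and 7.16 degrees, less where a joint would pass 70% of its speed; a pose out of reach is approached as far as the arm can. A call with a gripper value outside its range is refused whole. OPENING is the opening, from 0 (shut) to 1 (fully open), set as the call begins (- or left out, the last holds). The fingers move at their own pace and stop on an object; the grip force is fixed at half the most. Time passes only in rows, so rows that do not move let the fingers close. It gives the time, the measured TCP pose, the force, the opening and the grip force at its end, in the units of the state.
- get_obs(): the state, without advancing time (a new reading comes with each control period).
- get_image(name): name is "scene" or "side" or "wrist"; returns (picture, depth): 480x640x3 uint8, red, green, blue; 480x640 float32, mm along the optical axis (not along the pixel's ray), 0 where there is no reading.
- camera_params(name): a dict with "camera_matrix" (3x3 intrinsics, pixels), "k1" (the pictures are not rectified: a ray, as slopes to the right and down, at radius r is drawn at 1 + k1 r^2 times it, then the intrinsics apply), "extrinsics" (4x4, takes a point from camera to world coordinates). Camera axes: x right, y down, z forward; pixel columns grow to the right and rows downward; lengths in mm; the calibration is good to about 2 mm. A picture is of the moment at which its call begins: read the wrist's pose just before it. camera_params takes no time and is no camera call; for the wrist camera it gives the pose at the moment of the call.
- close_job(): hands the job in; it is judged then, once.
The state is a dict: "t": time; "qpos": joint angles; "qvel": joint speeds; "joint_torque": joint torques, N m; "ee_pos": TCP position; "orientation": TCP orientation; "ft_force": force on the tool from outside, world axes, zero at the start; "moment": the same for the moment, N m; "width": finger opening in mm; "grasp_force": force on a finger pad.
Only numpy, scipy, OpenCV 4.12 (cv2) and the standard library are available. Lean on these libraries where they do the work, as an engineer would, in place of code of your own. Each camera call takes 0.05 s, during which the arm holds its last target. There are 200 camera calls.

TASK

Lay the long black rubber bar flat on the round table of the rubber hardness tester, so that the tester's foot will come down on it at least 12 mm in from every edge, and let go of it. Then bring the tester's ball lever down slowly until the foot stands on the bar and the dead weight floats free: clearly lifted off its carriage, but not driven up to the end of its float, which would overload the bar. Finish still holding the lever there so that I can read the dial, and leave the other things on the bench where they are.

Things in the scene. Friction and masses are not known exactly. Their poses are not given: they have to be found in the camera images.
- bar: the test piece: black rubber bar, 140 x 48 x 14 mm, 0.12 kg, stiff, lying flat on the bench at the robot's left. Origin: centre of its underside; x along its length, y across its width, z up. Both ends are alike.
- tester: rubber hardness tester (dead-weight durometer stand), fixed, at the robot's right: green base 230 x 150 x 30 mm (own x, y, z), column at the rear, head overhanging a round table. Origin: centre of the base's underside. Its x points to the rear: the open front faces its own -x (roughly world +y); y points to the lever's side (roughly world +x, away from the robot); z up.
- plate (a point): centre of the top of the tester's round steel table, 120 mm across; at x -0.040, y 0, z 0.042 in the tester's frame, on the foot's axis. A bar held by its outer part can be slid in level from the front, under the raised foot; in front of the dial the space above the table is open.
- dial (a point): centre of the dial case (58 mm across, 22 mm thick along tester x, facing the front), on the foot's axis, 82 mm above the table with the lever up. Above it the carriage, 40 x 40 mm, and the weight, up to tester z 0.26. Behind: head casting from x 0.05 (z 0.135 to 0.245) and column, 30 mm thick at x 0.080, up to z 0.32.
- foot: the tester's round flat pressure foot, 18 mm across, with the dial gauge above it on one spindle. Origin: centre of its underside. With the lever up it stands 26 mm above the table, that is 12 mm above the top of a bar lying there. The foot, dial and weight together weigh 1 kg and hang in the carriage.
- lever (a joint): lever angle, rad: 0 = up, where its spring returns it; grows as pressed down; stop at 0.80. It drives carriage, weight, dial and foot straight down, 30 mm per rad. Over the bar the foot touches at 0.40; from there to 0.70 the weight floats (load about 10 N, its own weight), midway 0.55; past 0.70 the float is used up and the lever loads the bar directly.
- pivot (a point): lever's pivot, at x 0.062, y 0.115, z 0.190 in the tester's frame, turning about tester y. The ball's centre is 175 mm from it, to the front: 0.45 rad above level at lever 0 (tester x -0.096, z 0.266), level at 0.45, 0.10 rad below level at 0.55 (x -0.112, z 0.173). Pressing down on the ball takes 2 to 8 N, rising on the way; let go, it springs up.
- knob (a point): centre of the black ball on the lever's end, 36 mm across, on a 12 mm rod that leaves it to the rear; free above, in front and on both sides
- weight (a joint): float of the dead weight, m: how far the weight (steel cylinder 58 mm across, 42 mm tall, on top of the carriage) is lifted off the carriage: 0 = sitting on it, 0.009 = end of the float
- bush: plain steel bush, ring 56 mm across and 45 mm tall, standing beside the bar; origin at centre of underside
- depth_mic: depth micrometer standing upright on its 48 mm foot, 100 mm tall, beyond one end of the bar; origin at centre of underside
- parallel: small steel parallel, 100 x 18 x 15 mm, lying beside the bar; origin at centre of underside
- buffer: short round rubber buffer, 48 mm across and 22 mm tall, near the tester (not the test piece); origin at centre of underside
- gauge_case: wooden gauge case, 85 x 130 x 55 mm, at the back of the bench; origin at centre of underside
- spray_can: spray can, 54 mm across and 190 mm tall, at the back; origin at centre of underside
- water_bottle: dark bottle with a steel cap, 68 mm across and 210 mm tall, at the back; origin at centre of underside
There are look-alikes about, which are no part of the job. What is meant by the bar is not green or turquoise, and is the larger of those in its own colour.

How it is judged:
By the outcome, as a careful person would: the job done as asked, in the order asked, and still so for the second after the job is handed in, while the arm keeps its last pose, push and grip.
It also fails if it takes over 58 s, if anything falls off the work surface, if the arm or the gripper's body presses on something with over 40 N, if the wrist force passes 120 N, or if a joint passes its speed limit or range.

## Working session

There is one attempt and no reset: what is moved stays moved. The work goes in short steps, Python scripts to look and compute and a shell command to move; the robot and the scene stay as the last step left them, time stands still between calls to the robot, and variables do not carry over. Pictures are saved under pics/ and viewed, at most 10 in all, crops included, and the job is handed in when it is done.

```bash
ls; mkdir -p pics; python3 - <<'E'
from workcell import *
import cv2,numpy as np
for n in ("scene","side"):
    p,d=get_image(n); cv2.imwrite(f"pics/{n}0.png",p[:,:,::-1]); np.savez(f"pics/{n}0.npz",p=p,d=d)
    c=camera_params(n); print(n,np.round(c["camera_matrix"],1).tolist(),c["k1"],np.round(c["extrinsics"],3).tolist())
o=get_obs(); print(o)
E
```

```text
pics
scene [[532.4, 0.0, 320.1], [0.0, 532.4, 231.6], [0.0, 0.0, 1.0]] -0.02514369909351975 [[0.706, 0.597, -0.382, 990.6], [0.708, -0.582, 0.399, -450.582], [0.015, -0.552, -0.833, 1212.288], [0.0, 0.0, 0.0, 1.0]]
side [[450.6, 0.0, 320.3], [0.0, 450.6, 248.6], [0.0, 0.0, 1.0]] -5.277834960108568e-05 [[0.903, -0.222, 0.368, 80.857], [-0.429, -0.496, 0.755, -874.638], [0.015, -0.84, -0.543, 836.972], [0.0, 0.0, 0.0, 1.0]]
{'t': 0.1, 'qpos': array([ 1.17299247e+00,  4.23749569e-01,  1.63056519e+00, -1.83176981e-06,
        1.08861092e+00, -1.89917807e-02]), 'qvel': array([-0.00112081, -0.0022542 , -0.00164398,  0.00114688,  0.00116675,
       -0.00127397]), 'joint_torque': array([-9.42306215e-04, -5.45611954e+01, -2.74322069e+01,  6.44204859e-02,
        1.87440118e-02, -3.75275056e-05]), 'ee_pos': array([230.92168673, 580.25955441, 222.00771766]), 'orientation': array([-5.91432141e-01, -3.08513945e+00,  2.04895697e-03]), 'ft_force': array([-0.16520866,  0.07216916, -0.34354467]), 'moment': array([-0.00120161, -0.03245153, -0.02126721]), 'grasp_force': 0.0, 'width': 87.57409473459822}
```

View pics/scene0.png

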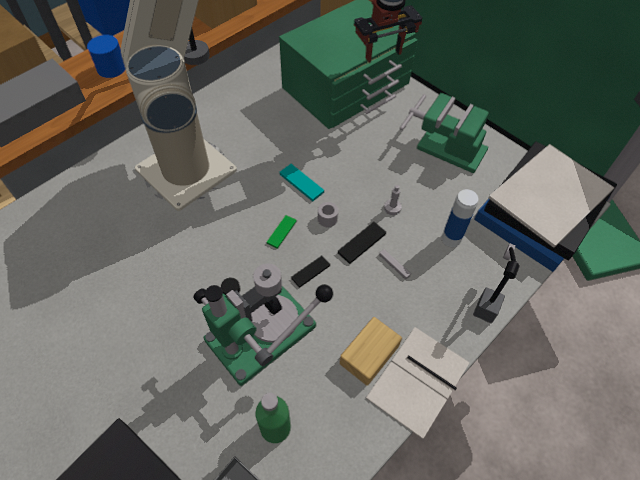

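View pics/side0.png

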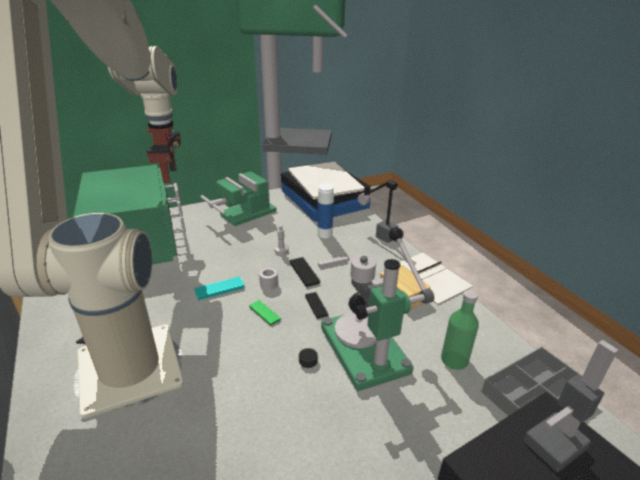

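Candidates in the scene view: black bar at (362,242), smaller black bar at (310,271), turquoise bar at (301,182), green bar at (281,232). The buffer is at side view (308,358). I choose the larger black one, (362,242), and will check its size and a close crop.

```bash
cat > h.py <<'E'
from workcell import *
import cv2,numpy as np
from scipy.spatial.transform import Rotation as R
def rays(n,uv,c=None):
    c=c or camera_params(n); K=c["camera_matrix"];E=c["extrinsics"]
    uv=np.atleast_2d(uv).astype(float); d=np.c_[(uv[:,0]-K[0,2])/K[0,0],(uv[:,1]-K[1,2])/K[1,1]]
    s=d.copy()
    for _ in range(10): s=d/(1+c["k1"]*(s**2).sum(1,keepdims=True))
    return E[:3,3],np.c_[s,np.ones(len(s))]@E[:3,:3].T
def plane(n,uv,z,c=None):
    o,r=rays(n,uv,c); return o+r*((z-o[2])/r[:,2])[:,None]
def tri(na,a,nb,b):
    A=np.zeros((3,3));v=np.zeros(3);L=[]
    for n,p in((na,a),(nb,b)):
        o,r=rays(n,p);r=r[0]/np.linalg.norm(r);M=np.eye(3)-np.outer(r,r);A+=M;v+=M@o;L.append((o,M))
    x=np.linalg.solve(A,v);return x,[np.linalg.norm(M@(x-o)) for o,M in L]
def project(n,P,c=None):
    c=c or camera_params(n);E=c["extrinsics"];K=c["camera_matrix"]
    q=(np.atleast_2d(P)-E[:3,3])@E[:3,:3];s=q[:,:2]/q[:,2:];s=s*(1+c["k1"]*(s**2).sum(1,keepdims=True))
    return s*[K[0,0],K[1,1]]+[K[0,2],K[1,2]]
def blob(mask,uv):
    n,l,st,ce=cv2.connectedComponentsWithStats(mask.astype(np.uint8));i=l[uv[1],uv[0]]
    return (l==i).astype(np.uint8),st[i],ce[i]
E
python3 - <<'E'
from h import *
S=np.load("pics/scene0.npz");p=S["p"];d=S["d"]
dark=p.max(2)<60
for uv in((362,242),(310,271)):
    m,st,ce=blob(dark,uv);c=np.argwhere(m)[:,::-1]
    w=plane("scene",c,14);r=cv2.minAreaRect(w[:,:2].astype(np.float32));print(uv,st,ce,r,p[uv[1],uv[0]],cv2.boxPoints(r).round(0).tolist())
# knobs, plate
for n,uv in(("scene",(324,293)),("side",(397,233))):
    q=np.load(f"pics/{n}0.npz")["p"];m,st,ce=blob(q.max(2)<60,uv);print(n,st,ce)
q=np.load("pics/side0.npz")["p"]
a=cv2.resize(p[180:400,180:440],None,fx=2.3,fy=2.3,interpolation=2)
b=cv2.resize(q[200:400,280:480],None,fx=2.5,fy=2.5,interpolation=2)
H=506;b=cv2.copyMakeBorder(b,0,max(0,a.shape[0]-b.shape[0]),0,0,0)
im=np.hstack([a,b]);print(im.shape);im=cv2.resize(im,None,fx=.7,fy=.7) if im.shape[1]>1142 else cv2.resize(im,(798,int(im.shape[0]*798/im.shape[1])))
cv2.imwrite("pics/crop1.png",im[:,:,::-1])
E
```

```text
(362, 242) [338 222  48  42 845] [361.30650888 242.5147929 ] ((542.3792724609375, 178.94842529296875), (143.15272521972656, 50.097496032714844), 88.38125610351562) [34 35 34] [[515.0, 108.0], [565.0, 107.0], [569.0, 250.0], [519.0, 251.0]]
(310, 271) [292 256  38  32 507] [310.00591716 271.42209073] ((509.7041320800781, 18.476226806640625), (102.96426391601562, 37.249656677246094), 84.9247055053711) [33 34 34] [[487.0, -31.0], [524.0, -34.0], [533.0, 68.0], [496.0, 71.0]]
scene [316 285  17  17 233] [323.75107296 293.15450644]
side [389 228  13  13 124] [394.75806452 233.97580645]
(506, 1098, 3)
```

View pics/crop1.png

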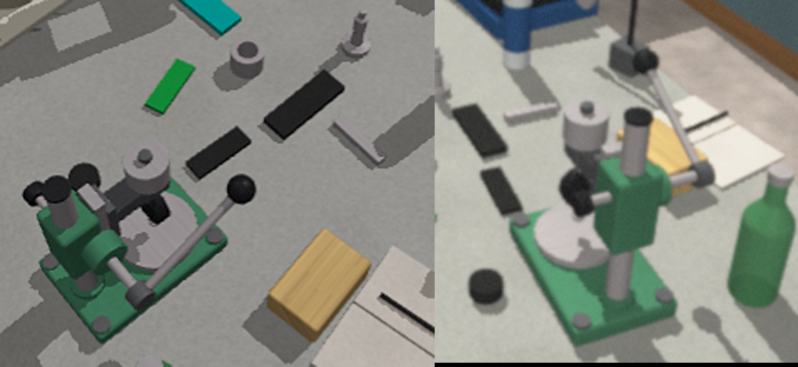

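The crop confirms it: the large black bar (crop 305,103) is next to the smaller black one (218,152). Fitted sizes are 143x50 and 103x37 mm, so the choice stands. Next is the tester pose.

```bash
python3 - <<'E'
from h import *
from scipy.optimize import least_squares
k,e=tri("scene",(323.75,293.15),"side",(394.76,233.98));print("knob",k.round(1),np.round(e,1))
P={}
for n in("scene","side"):
    S=np.load(f"pics/{n}0.npz");d=S["d"];p=S["p"];v,u=np.mgrid[:480,:640];uv=np.c_[u.ravel(),v.ravel()]
    o,r=rays(n,uv);X=(o+r*d.ravel()[:,None]).reshape(480,640,3);P[n]=X
    near=(abs(X[...,0]-520)<220)&(X[...,1]<0)&(X[...,1]>-420)&(d>0)
    pl=near&(abs(X[...,2]-42)<5)&(p.max(2)-p.min(2)<25)&(p.max(2)>90)
    nn,l,st,ce=cv2.connectedComponentsWithStats(pl.astype(np.uint8));i=1+st[1:,4].argmax();m=l==i
    Q=plane(n,np.argwhere(m)[:,::-1],42)[:,:2];h=cv2.convexHull(Q.astype(np.float32))[:,0]
    f=least_squares(lambda s:np.hypot(*(h-s[:2]).T)-60,h.mean(0),loss="soft_l1");print(n,"plate",st[i],f.x.round(1),"zmed",np.median(X[m][:,2]).round(1),"res",np.abs(f.fun).mean().round(2),cv2.minEnclosingCircle(h))
    g=near&(p[...,1].astype(int)-p[...,0]>25)&(abs(X[...,2]-30)<6)
    h=cv2.convexHull(plane(n,np.argwhere(g)[:,::-1],30)[:,:2].astype(np.float32));rr=cv2.minAreaRect(h);print(n,"base",rr,cv2.boxPoints(rr).round(0).tolist())
# other objects with height near path
X=P["scene"];z=X[...,2]
t=(z>8)&(X[...,0]>250)&(X[...,0]<900)&(X[...,1]>-100)&(X[...,1]<420)
nn,l,st,ce=cv2.connectedComponentsWithStats(t.astype(np.uint8))
for i in range(1,nn):
    if st[i,4]>25: q=X[l==i];print(st[i],q.min(0).round(),q.max(0).round())
E
```

```text
knob [665.  -95.2 265.2] [0.1 0.1]
scene plate [ 252  295   47   46 1158] [ 550.8 -141.8] zmed 41.6 res 3.63 ((547.87109375, -142.76690673828125), 59.85371780395508)
scene base ((620.682373046875, -198.96180725097656), (242.7470703125, 279.5111389160156), 81.21428680419922) [[464.0, -298.0], [740.0, -340.0], [777.0, -100.0], [501.0, -58.0]]
side plate [335 313  41  34 934] [ 545.4 -147.7] zmed 42.9 res 2.08 ((542.413818359375, -147.91793823242188), 63.255741119384766)
side base ((608.8833618164062, -205.44564819335938), (234.85308837890625, 304.3487243652344), 80.16278076171875) [[439.0, -295.0], [739.0, -347.0], [779.0, -116.0], [479.0, -64.0]]
[289 171  36  29 467] [250. 183.   8.] [349. 236.  23.]
[385 185  17  29 293] [498. 306.   8.] [546. 356. 104.]
[ 441  189   37   58 1212] [674. 336.   8.] [728. 391. 195.]
[318 202  21  24 403] [390. 146.   8.] [449. 202.  50.]
[267 215  30  33 328] [334.   2.   8.] [395. 106.  18.]
[338 221  49  41 816] [513. 112.   8.] [567. 255.  22.]
[474 243  46  75 858] [837. 222.   8.] [900. 379. 223.]
[380 249  30  29 258] [596. 178.   8.] [695. 209.  21.]
[292 255  38  32 401] [485. -30.   8.] [529.  77.  20.]
[277 285  28  32 330] [ 494. -100.   22.] [588. -63.  47.]
[318 284  16  18 136] [ 650. -100.  260.] [684. -79. 287.]
[302 314  15  18 143] [597. -99.   8.] [627. -70.  39.]
[ 341  317   61   69 2217] [ 717. -100.    8.] [812.  33.  62.]
[398 328  40  47 497] [797.  -8.   8.] [900. 101.  20.]
[417 345  32  25 133] [830.  46.   8.] [900. 106.  16.]
[412 371  14   7  30] [868.  -2.   8.] [890.  22.  12.]
```

```bash
python3 - <<'E'
from h import *
from scipy.optimize import least_squares
import math
for n in("scene","side"):
    S=np.load(f"pics/{n}0.npz");d=S["d"];p=S["p"];v,u=np.mgrid[:480,:640]
    o,r=rays(n,np.c_[u.ravel(),v.ravel()]);X=(o+r*d.ravel()[:,None]).reshape(480,640,3)
    roi=(abs(X[...,0]-545)<110)&(X[...,1]<-20)&(X[...,1]>-350)
    g=roi&(p[...,1].astype(int)-p[...,0]>20)&(abs(X[...,2]-30)<5)
    nn,l,st,ce=cv2.connectedComponentsWithStats(g.astype(np.uint8))
    k=[i for i in range(1,nn) if st[i,4]>15]
    h=cv2.convexHull(plane(n,np.argwhere(np.isin(l,k))[:,::-1],30)[:,:2].astype(np.float32));rr=cv2.minAreaRect(h);print(n,rr,cv2.boxPoints(rr).round(0).tolist())
    pl=roi&(abs(X[...,2]-42)<5)&(p.max(2)-p.min(2)<25)&(p.max(2)>90)
    Q=plane(n,np.argwhere(pl)[:,::-1],42)[:,:2];h=cv2.convexHull(Q.astype(np.float32))[:,0];c=Q.mean(0)
    # free-standing rim: angular extremes facing the front (+y) and -x
    f=least_squares(lambda s:np.hypot(*(h-s[:2]).T)-60,c,loss="soft_l1",f_scale=.7);print("plate",f.x.round(1),(f.fun).round(1).tolist(),[round(math.degrees(math.atan2(*(q-f.x)[::-1]))) for q in h])
E
```

```text
scene ((547.78466796875, -184.14109802246094), (228.49497985839844, 148.63116455078125), 85.85736846923828) [[465.0, -293.0], [614.0, -303.0], [630.0, -76.0], [482.0, -65.0]]
plate [ 550.4 -142. ] [-4.8, -13.8, -2.4, -2.6, -1.9, -1.5, -0.9, -0.7, -0.6, -0.0, 0.6, 0.1, -0.3, -16.1, -10.3, -7.8, -6.2, -7.5, -0.2, 0.2, -0.7, -1.3, -2.8] [-37, -21, 49, 62, 76, 89, 96, 105, 111, 116, 123, 126, 128, 178, -157, -150, -147, -121, -89, -83, -67, -58, -42]
side ((541.7088012695312, -188.56564331054688), (231.42630004882812, 149.55682373046875), 86.54621124267578) [[460.0, -300.0], [609.0, -309.0], [623.0, -78.0], [474.0, -69.0]]
plate [ 528.8 -141. ] [104.9, 4.1, 1.0, 0.1, 0.1, 9.5, 13.1, 92.2, 93.1] [-65, 19, 55, 63, 68, 124, 133, -112, -108]
```

```bash
cat >> h.py <<'E'
def togo(xyz,yaw_y,T=None):
    """tool-axis shift (mm) to world xyz, then twist about tool z (deg) so tool y lies at yaw_y (mod 180), tool down"""
    o=get_obs();M=R.from_rotvec(o["orientation"]).as_matrix()
    s=M.T@(np.array(xyz)-o["ee_pos"]);y=np.degrees(np.arctan2(M[1,1],M[0,1]))
    t=-((yaw_y-y+90)%180-90)
    print("tcp",o["ee_pos"].round(1),"y-yaw",round(y,1),"z",M[:,2].round(3),"shift",s.round(1),"twist z",round(t,1),"t",o["t"],"F",o["ft_force"].round(1),"w",round(o["width"],1),"grip",round(o["grasp_force"],1))
E
python3 -m creep '{"delta_pos":[[-0.028,-0.01425,0],[-0.028,-0.01425,0],[-0.028,-0.01425,0],[-0.028,-0.01425,0],[-0.028,-0.01425,0],[-0.028,-0.01425,0],[-0.028,-0.01425,0],[-0.028,-0.01425,0],[-0.028,-0.01425,0],[-0.028,-0.01425,0],[-0.028,-0.01425,0],[-0.028,-0.01425,0],[-0.028,-0.01425,0],[-0.028,-0.01425,0],[-0.028,-0.01425,0]],"twist":[[0,0,4.6],[0,0,0],[0,0,0],[0,0,0],[0,0,0],[0,0,0],[0,0,0],[0,0,0],[0,0,0],[0,0,0],[0,0,0],[0,0,0],[0,0,0],[0,0,0],[0,0,-4.6]]}' 0.68
python3 -m creep '{"delta_pos":[[0,0,0],[0,0,0],[0,0,0],[0,0,0],[0,0,0],[0,0,0],[0,0,0],[0,0,0],[0,0,0],[0,0,0],[0,0,0],[0,0,0]],"twist":[[0,0,7],[0,0,7],[0,0,7],[0,0,7],[0,0,7],[0,0,7],[0,0,7],[0,0,7],[0,0,7],[0,0,7],[0,0,0],[0,0,0]]}'
python3 - <<'E'
from h import *
togo((542.6,226.5,120),-1.6)
c=camera_params("wrist");p,d=get_image("wrist");cv2.imwrite("pics/w1.png",p[:,:,::-1])
print(project("wrist",[[542,180,14],[542,226,14]],c).round())
uv=project("wrist",[[542,180,14]],c)[0].round().astype(int)
m,st,ce=blob(p.max(2)<70,uv);print(st,ce)
w=plane("wrist",np.argwhere(m)[:,::-1],14,c);print(cv2.minAreaRect(w[:,:2].astype(np.float32)))
E
```

```text
t: 1.35
ee_pos: [515.4, 203.1, 222.4]
orientation: [-0.592, -3.085, 0.0]
ft_force: [1.2, 0.5, -0.3]
width: 59.6
grasp_force: 0.0
t: 2.35
ee_pos: [514.6, 204.5, 222.4]
orientation: [-2.25, -2.192, 0.001]
ft_force: [0.1, 0.2, 0.5]
width: 59.9
grasp_force: 0.0
tcp [514.6 204.5 222.4] y-yaw -1.5 z [-0.001 -0.    -1.   ] shift [ 22.8  27.4 102.4] twist z 0.1 t 2.35 F [0.1 0.2 0.5] w 59.9 grip 0.0
[[342. 233.]
 [341. 191.]]
[ 317  165   47  127 5627] [338.87506664 226.63995024]
((539.1273803710938, 182.470458984375), (140.30270385742188, 47.805641174316406), 88.59356689453125)
```

View pics/w1.png

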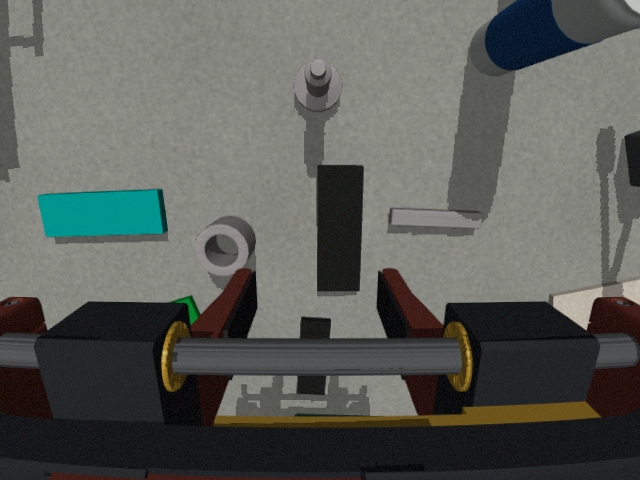

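The wrist view shows the bar at (339,227), 140x48 mm by fit, with the parallel to its right (435,217), the bush to its left (225,245) and the micrometer beyond its end (318,85). Clear to descend on the far end.

```bash
python3 - <<'E'
from h import *
togo((540.2,228.5,2.5),-1.4)
E
python3 -m creep '{"delta_pos":[[0.012,0.0125,0.02],[0.012,0.0125,0.02],[0,0,0.03],[0,0,0.03],[0,0,0.03],[0,0,0.03],[0,0,0.02],[0,0,0.012],[0,0,0.008],[0,0,0],[0,0,0]],"twist":[[0,0,0],[0,0,0],[0,0,0],[0,0,0],[0,0,0],[0,0,0],[0,0,0],[0,0,0],[0,0,0],[0,0,0],[0,0,0]]}'
python3 - <<'E'
from h import *
togo((540.2,228.5,2.5),-1.4)
E
```

```text
tcp [514.7 204.5 222.4] y-yaw -1.5 z [-0.001 -0.    -1.   ] shift [ 24.7  25.  219.9] twist z -0.1 t 2.4 F [ 1.  -0.1 -0.5] w 59.5 grip 0.0
t: 3.32
ee_pos: [541.0, 228.0, 23.2]
orientation: [2.253, 2.189, 0.001]
ft_force: [-0.6, 0.3, 0.3]
width: 59.4
grasp_force: 0.0
tcp [541.  228.   23.2] y-yaw -1.7 z [ 0.001  0.    -1.   ] shift [ 0.5 -0.9 20.7] twist z -0.3 t 3.3167 F [-0.6  0.3  0.3] w 59.4 grip 0.0
```

```bash
python3 -m creep '{"delta_pos":[[0,-0.0008,0.007],[0,0,0.007],[0,0,0.006],[0,0,0],[0,0,0]],"twist":[[0,0,0],[0,0,0],[0,0,0],[0,0,0],[0,0,0]]}'
python3 -m creep '{"delta_pos":[[0,0,0],[0,0,0],[0,0,0],[0,0,0],[0,0,0],[0,0,0],[0,0,0],[0,0,0]],"twist":[[0,0,0],[0,0,0],[0,0,0],[0,0,0],[0,0,0],[0,0,0],[0,0,0],[0,0,0]]}' 0.4
python3 -m creep '{"delta_pos":[[0,0,-0.01],[0,0,-0.02],[0,0,-0.02],[0,0,-0.02],[0,0,-0.02],[0,0,0],[0,0,0]],"twist":[[0,0,0],[0,0,0],[0,0,0],[0,0,0],[0,0,0],[0,0,0],[0,0,0]]}' 0.4
python3 - <<'E'
from h import *
c=camera_params("wrist");p,d=get_image("wrist");o=get_obs()
togo((565,-65,93),11)
# bar seen in wrist: top plane z = 14-3+tcp
z=o["ee_pos"][2]+11
uv=project("wrist",[o["ee_pos"]+[0,-50,11]],c)[0].round().astype(int);print(uv,p[uv[1],uv[0]])
cv2.imwrite("pics/w2.png",p[:,:,::-1])
ps,ds=get_image("scene");cv2.imwrite("pics/s2.png",ps[:,:,::-1])
uv=project("scene",[o["ee_pos"]+[0,-50,11]])[0].round().astype(int)
m,st,ce=blob(ps.max(2)<60,uv);print(uv,st,ce);w=plane("scene",np.argwhere(m)[:,::-1],z);print(cv2.minAreaRect(w[:,:2].astype(np.float32)))
E
```

```text
t: 3.73
ee_pos: [539.5, 227.7, 2.4]
orientation: [-2.254, -2.188, 0.001]
ft_force: [-0.0, -0.7, 0.6]
width: 59.9
grasp_force: 0.0
t: 4.4
ee_pos: [540.0, 227.9, 2.9]
orientation: [2.254, 2.188, 0.001]
ft_force: [-0.1, -0.4, 3.4]
width: 48.1
grasp_force: 30.0
t: 4.98
ee_pos: [540.3, 228.0, 93.8]
orientation: [2.254, 2.187, 0.004]
ft_force: [0.2, 0.2, -1.7]
width: 47.8
grasp_force: 30.0
tcp [539.5 227.7  92.6] y-yaw -1.7 z [ 0.  0. -1.] shift [-291.8   34.2   -0.4] twist z -12.7 t 5.0333 F [-0.3 -0.9 -1.3] w 47.5 grip 30.0
[316 388] [22 17 16]
[363 223] [ 339  159   79   87 2513] [374.896538  202.1643454]
((492.5868225097656, 241.4573516845703), (266.3799743652344, 201.76405334472656), 88.11849975585938)
```

The lift held: width 47.8 mm at 30 N. Moving to the front of the tester.

```bash
python3 - <<'E'
from h import *
togo((512.1,34.6,93),11)
E
python3 -m creep '{"delta_pos":[[-0.014,-0.0025,0],[-0.024,-0.003,0],[-0.024,-0.003,0],[-0.024,-0.003,0],[-0.024,-0.003,0],[-0.024,-0.003,0],[-0.024,-0.003,0],[-0.02,-0.003,0],[-0.014,-0.0005,0],[0,0,0],[0,0,0],[0,0,0],[0,0,0],[0,0,0]],"twist":[[0,0,0],[0,0,0],[0,0,0],[0,0,0],[0,0,0],[0,0,0],[0,0,0],[0,0,0],[0,0,0],[0,0,-4.2],[0,0,-4.2],[0,0,-4.2],[0,0,0],[0,0,0]]}'
python3 - <<'E'
from h import *
togo((512.1,34.6,51),11)
o=get_obs()
for n in("side","scene"):
    p,d=get_image(n);np.savez(f"pics/{n}3.npz",p=p,d=d)
    q=project(n,[[547,-145,60]])[0].astype(int);x0=max(0,min(q[0]-100,440));y0=max(0,min(q[1]-100,280))
    print(n,x0,y0)
    globals()[n]=cv2.resize(p[y0:y0+200,x0:x0+200],(400,400),interpolation=2)
cv2.imwrite("pics/c3.png",np.hstack([side,scene])[:,:,::-1])
E
```

```text
tcp [539.  227.5  91.9] y-yaw -1.7 z [-0.001 -0.    -1.   ] shift [-193.6  -21.2   -0.9] twist z -12.7 t 5.0833 F [ 0.1 -0.9 -1.3] w 47.9 grip 30.0
t: 6.25
ee_pos: [509.0, 36.0, 91.8]
orientation: [-2.003, -2.419, 0.002]
ft_force: [0.4, 0.7, -1.2]
width: 47.9
grasp_force: 30.0
tcp [509.   36.   91.8] y-yaw 10.7 z [-0.002 -0.    -1.   ] shift [-2.   2.9 40.8] twist z -0.3 t 6.25 F [ 0.4  0.7 -1.2] w 47.9 grip 30.0
side 258 222
scene 171 214
```

View pics/c3.png

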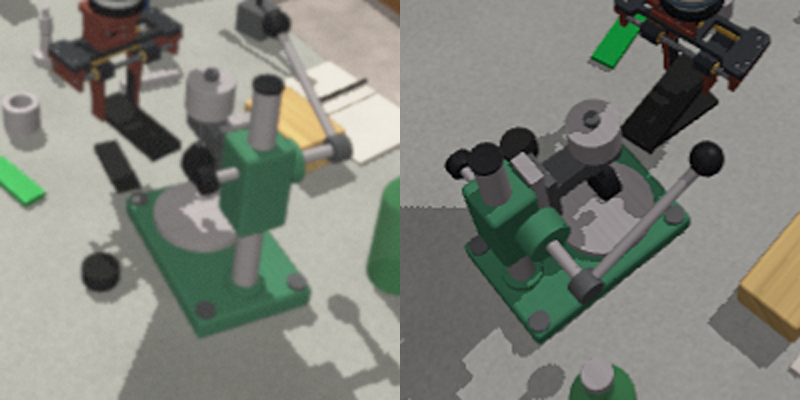

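The side crop shows the bar held above the bench in front of the plate. The scene crop shows the foot axis marked by the small knob on the weight at (592,118), full picture (267,273); in the side picture it is at (363.5,259.5). I'll triangulate it to check the axis.

```bash
python3 - <<'E'
from h import *
print(tri("scene",(267,273),"side",(363.5,259.5)))
# knob again for consistency, and wrist view of the tester
c=camera_params("wrist");p,d=get_image("wrist");cv2.imwrite("pics/w3.png",p[:,:,::-1])
for n in ("scene","side"):
    S=np.load(f"pics/{n}0.npz");d=S["d"];v,u=np.mgrid[:480,:640]
    o,r=rays(n,np.c_[u.ravel(),v.ravel()]);X=(o+r*d.ravel()[:,None]).reshape(480,640,3)
    w=(abs(X[...,0]-547)<40)&(abs(X[...,1]+145)<40)&(X[...,2]>252)&(X[...,2]<266)
    Q=plane(n,np.argwhere(w)[:,::-1],260);print(n,w.sum(),np.median(X[w][:,2]),cv2.minEnclosingCircle(Q[:,:2].astype(np.float32)))
E
```

```text
(array([ 547.80693068, -142.67395485,  252.5380394 ]), [np.float64(1.7872913924777432), np.float64(1.7872913924778453)])
scene 63 258.3865548707947 ((559.4168090820312, -148.95057678222656), 20.585411071777344)
side 46 258.63464402286985 ((544.2688598632812, -152.9302978515625), 13.50041389465332)
```

```bash
python3 -m creep '{"delta_pos":[[-0.0014,0.0043,0.01],[0,0,0.015],[0,0,0.01],[0,0,0.006],[0,0,0],[0,0,0]],"twist":[[0,0,0],[0,0,0],[0,0,0],[0,0,0],[0,0,0],[0,0,0]]}'
python3 - <<'E'
from h import *
togo((532.1,-62.9,51),10.7)
E
python3 -m creep '{"delta_pos":[[-0.008,0,0],[-0.012,0,0],[-0.012,0,0],[-0.012,0,0],[-0.006,0,0],[0,0,0],[0,0,0]],"twist":[[0,0,0],[0,0,0],[0,0,0],[0,0,0],[0,0,0],[0,0,0],[0,0,0]]}'
python3 - <<'E'
from h import *
togo((532.1,-62.9,51),10.7)
for n in("side","scene"):
    p,d=get_image(n)
    q=project(n,[[540,-125,80]])[0].astype(int);x0=q[0]-65;y0=q[1]-65
    print(n,x0,y0)
    globals()[n]=cv2.resize(p[y0:y0+130,x0:x0+130],(400,400),interpolation=2)
cv2.imwrite("pics/c4.png",np.hstack([side,scene])[:,:,::-1])
E
```

```text
t: 6.9
ee_pos: [514.2, 36.1, 51.2]
orientation: [-2.0, -2.422, 0.001]
ft_force: [-0.1, -0.0, -1.2]
width: 47.7
grasp_force: 30.0
tcp [514.2  36.1  51.2] y-yaw 10.9 z [-0.001 -0.    -1.   ] shift [-1.006e+02 -1.200e+00  1.000e-01] twist z 0.2 t 6.9 F [-0.1 -0.  -1.2] w 47.7 grip 30.0
t: 7.48
ee_pos: [524.1, -13.8, 51.8]
orientation: [2.002, 2.421, 0.0]
ft_force: [0.0, 0.0, -0.5]
width: 47.8
grasp_force: 30.0
tcp [524.1 -13.8  51.8] y-yaw 10.8 z [ 0.  0. -1.] shift [-49.7  -1.3   0.8] twist z 0.1 t 7.4833 F [ 0.   0.  -0.5] w 47.8 grip 30.0
side 287 247
scene 210 237
```

View pics/c4.png

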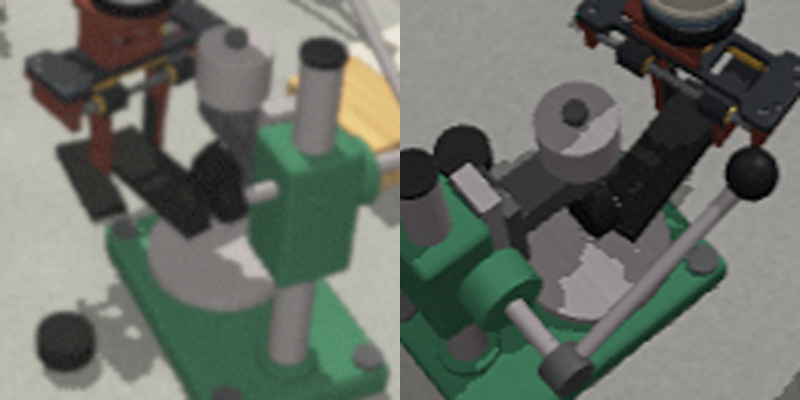

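Side crop: the bar's inner end (195,225) is over the table, below the dial. Scene crop: the gripper (690,60) is clear of the ball (752,175). Sliding in the rest.

```bash
python3 -m creep '{"delta_pos":[[-0.006,-0.0012,0],[-0.01,0,0.0005],[-0.01,0,0],[-0.01,0,0],[-0.008,0,0],[-0.006,0,0],[0,0,0],[0,0,0]],"twist":[[0,0,0],[0,0,0],[0,0,0],[0,0,0],[0,0,0],[0,0,0],[0,0,0],[0,0,0]]}'
python3 -m creep '{"delta_pos":[[0,0,0.002],[0,0,0.002],[0,0,0.001],[0,0,0],[0,0,0]],"twist":[[0,0,0],[0,0,0],[0,0,0],[0,0,0],[0,0,0]]}'
python3 - <<'E'
from h import *
togo((532.1,-62.9,45),10.7)
E
```

```text
t: 8.25
ee_pos: [532.3, -62.9, 51.1]
orientation: [-2.002, -2.421, -0.0]
ft_force: [-0.2, -0.8, -1.3]
width: 47.7
grasp_force: 30.0
t: 8.67
ee_pos: [532.2, -62.1, 46.0]
orientation: [-2.0, -2.423, 0.0]
ft_force: [0.1, -0.0, -0.9]
width: 47.9
grasp_force: 30.0
tcp [532.2 -62.1  46. ] y-yaw 10.9 z [-0.  0. -1.] shift [-0.8 -0.2  1. ] twist z 0.2 t 8.6667 F [ 0.1 -0.  -0.9] w 47.9 grip 30.0
```

```bash
python3 -m creep '{"delta_pos":[[0,0,0.0007],[0,0,0.0006],[0,0,0]],"twist":[[0,0,0],[0,0,0],[0,0,0]]}'
python3 - <<'E'
from h import *
togo((532.1,-62.9,45),10.7)
im=[]
for n in("side","scene"):
    p,d=get_image(n);np.savez(f"pics/{n}5.npz",p=p,d=d)
    q=project(n,[[545,-130,60]])[0].astype(int);x0=q[0]-40;y0=q[1]-40
    print(n,x0,y0)
    k=cv2.resize(p[y0:y0+80,x0:x0+80],(400,400),interpolation=2)
    k=np.clip(k.astype(float)*1.8,0,255).astype(np.uint8);im.append(k)
cv2.imwrite("pics/c5.png",np.hstack(im)[:,:,::-1])
E
```

```text
t: 8.92
ee_pos: [532.4, -62.3, 44.9]
orientation: [2.0, 2.422, 0.0]
ft_force: [-0.2, 0.2, -0.6]
width: 47.8
grasp_force: 30.0
tcp [532.4 -62.3  44.9] y-yaw 10.9 z [ 0. -0. -1.] shift [-0.5 -0.4 -0.1] twist z 0.2 t 8.9167 F [-0.2  0.2 -0.6] w 47.8 grip 30.0
side 314 278
scene 235 269
```

View pics/c5.png

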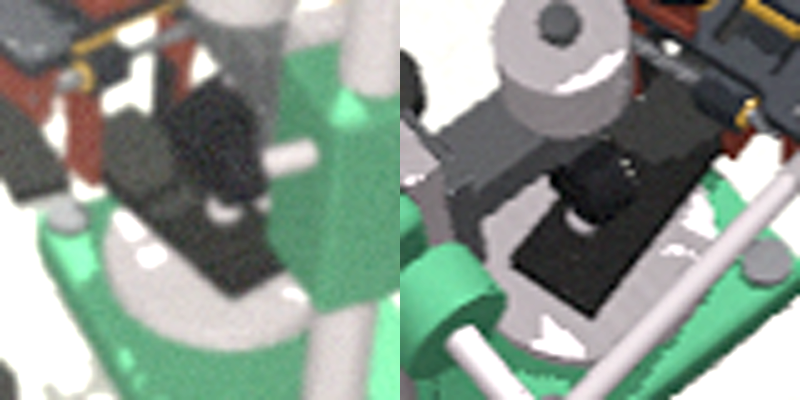

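The foot is visible as a small grey disc at side crop (225,213) and scene crop (582,222). The bar's inner corners are at scene crop (512,262) and (592,318), with the front one at side (235,297).

```bash
python3 - <<'E'
from h import *
f=lambda n,u,v:np.array([{"side":314,"scene":235}[n]+(u+.5)/5-.5,{"side":278,"scene":269}[n]+(v+.5)/5-.5])
F,e=tri("scene",f("scene",182,222),"side",f("side",225,213));print("foot",F.round(1),np.round(e,1))
o=get_obs()["ee_pos"];a=np.radians(100.9);D=np.array([np.cos(a),np.sin(a)]);N=np.array([D[1],-D[0]])
for n,uv,z in(("scene",(182,222),70),("side",(225,213),70),("scene",(112,262),56),("scene",(192,318),56),("side",(235,297),56)):
    w=plane(n,f(n,*uv),z)[0];q=w[:2]-o[:2];print(n,uv,w.round(1),"along",(q@D).round(1),"across",(q@N).round(1))
E
```

```text
foot [ 547.4 -146.2   67.8] [0.1 0.1]
scene (182, 222) [ 548.2 -146.7   70. ] along -85.8 across -0.4
side (225, 213) [ 546.1 -148.3   70. ] along -87.0 across -2.8
scene (112, 262) [ 535.  -180.1   56. ] along -116.1 across -19.6
scene (192, 318) [ 582.  -172.2   56. ] along -117.2 across 28.0
side (235, 297) [ 528.9 -190.3   56. ] along -125.0 across -27.6
```

Foot at (547.4,-146.2,67.8). That is 30 mm from the bar's inner end and about 1 mm off its centreline. I'll trim that 1 mm, settle and release.

```bash
python3 -m creep '{"delta_pos":[[0,-0.001,0],[0,0,0],[0,0,0.0007],[0,0,0.0005],[0,0,0],[0,0,0]],"twist":[[0,0,0],[0,0,0],[0,0,0],[0,0,0],[0,0,0],[0,0,0]]}'
python3 -m creep '{"delta_pos":[[0,0,0],[0,0,0],[0,0,0],[0,0,0],[0,0,0],[0,0,0]],"twist":[[0,0,0],[0,0,0],[0,0,0],[0,0,0],[0,0,0],[0,0,0]]}' 0.68
python3 -m creep '{"delta_pos":[[0,0,-0.003],[0,0,-0.006],[0,0,-0.01],[0.006,0,-0.015],[0.02,0,-0.02],[0.025,0,-0.025],[0.025,0,-0.03],[0.02,0,-0.03],[0.01,0,-0.03],[0,0,-0.03],[0,0,0]],"twist":[[0,0,0],[0,0,0],[0,0,0],[0,0,0],[0,0,0],[0,0,0],[0,0,0],[0,0,0],[0,0,0],[0,0,0],[0,0,0]]}'
python3 - <<'E'
from h import *
im=[]
for n in("side","scene"):
    p,d=get_image(n);np.savez(f"pics/{n}6.npz",p=p,d=d)
    q=project(n,[[560,-110,100]])[0].astype(int);x0=q[0]-50;y0=q[1]-50
    print(n,x0,y0)
    k=cv2.resize(p[y0:y0+100,x0:x0+100],(400,400),interpolation=2)
    im.append(np.clip(k.astype(float)*1.8,0,255).astype(np.uint8))
cv2.imwrite("pics/c6.png",np.hstack(im)[:,:,::-1])
togo((665,-95,400),-3.8)
E
```

```text
t: 9.52
ee_pos: [531.2, -62.5, 44.4]
orientation: [-2.001, -2.422, -0.0]
ft_force: [-3.0, 1.7, 8.4]
width: 47.7
grasp_force: 30.0
t: 10.02
ee_pos: [531.3, -62.6, 43.6]
orientation: [-2.0, -2.422, 0.0]
ft_force: [0.7, 0.6, 0.1]
width: 59.4
grasp_force: 0.0
t: 10.93
ee_pos: [514.3, 42.6, 249.5]
orientation: [1.994, 2.418, 0.012]
ft_force: [0.1, 0.9, -0.2]
width: 59.8
grasp_force: 0.0
side 306 250
scene 235 250
tcp [511.9  41.8 244.7] y-yaw 10.9 z [ 0.004  0.    -1.   ] shift [-163.4  125.  -154.8] twist z 14.7 t 11.0333 F [-0.2 -0.1  0.3] w 59.8 grip 0.0
```

View pics/c6.png

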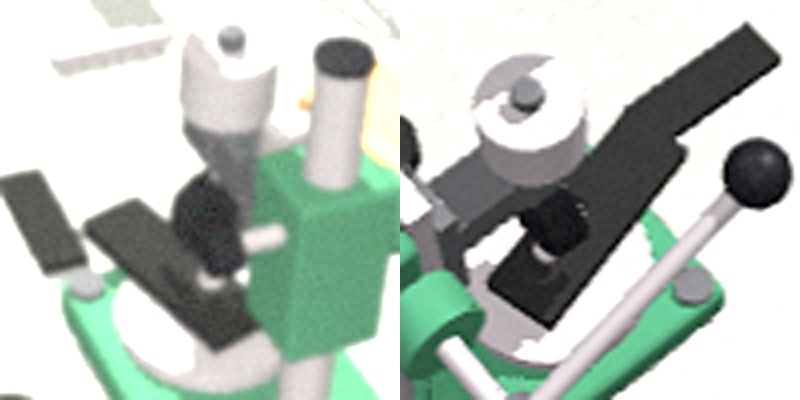

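The side crop shows the bar flat on the table with the foot (210,280) above its inner part. The scene crop shows the same, with the gripper clear and the ball free at (757,172). A numeric check of the margin and the knob follows.

```bash
python3 - <<'E'
from h import *
F=np.array([547.4,-146.2])
K=[]
for n in("side","scene"):
    S=np.load(f"pics/{n}6.npz");p=S["p"];d=S["d"];v,u=np.mgrid[:480,:640]
    o,r=rays(n,np.c_[u.ravel(),v.ravel()]);X=(o+r*d.ravel()[:,None]).reshape(480,640,3)
    m=(p.max(2)<75)&(abs(X[...,2]-56)<4)&(abs(X[...,0]-540)<90)&(abs(X[...,1]+110)<110)
    nn,l,st,ce=cv2.connectedComponentsWithStats(m.astype(np.uint8),connectivity=4);i=1+st[1:,4].argmax()
    Q=plane(n,np.argwhere(l==i)[:,::-1],56)[:,:2].astype(np.float32);rr=cv2.minAreaRect(Q);b=cv2.boxPoints(rr)
    a=np.radians(100.9);D=np.array([np.cos(a),np.sin(a)]);N=np.array([D[1],-D[0]]);q=Q-F
    print(n,rr,"along",np.percentile(q@D,[.3,99.7]).round(1),"across",np.percentile(q@N,[.5,99.5]).round(1))
    m,st,ce=blob(p.max(2)<60,tuple(project(n,[[665,-95.2,265]])[0].round().astype(int)));K.append(ce);print(st)
print(tri("side",K[0],"scene",K[1]))
E
```

```text
side ((540.7788696289062, -113.49047088623047), (51.599422454833984, 140.4035186767578), 11.4716796875) along [-35.7 103.3] across [-25.5  21.5]
[389 228  13  13 126]
scene ((542.255615234375, -106.7674789428711), (48.96101379394531, 141.26513671875), 10.792606353759766) along [-30.3 109.8] across [-21.8  26.5]
[316 285  17  17 232]
(array([664.9940119 , -95.26839393, 265.25869388]), [np.float64(0.10484569330593997), np.float64(0.10484569330594165)])
```

Averaged over both views the foot lies centred across the bar (-23.7/+24.0 mm), so its edge is about 15 mm from the sides. Now the lever.

```bash
python3 -m creep '{"delta_pos":[[0,0,-0.02],[0,0,-0.025],[0,0,-0.03],[0,0,0],[0,0,0]],"twist":[[0,0,4.9],[0,0,4.9],[0,0,4.9],[0,0,0],[0,0,0]]}'
python3 - <<'E'
from h import *
togo((665,-95.3,320),-3.8)
E
```

```text
t: 11.45
ee_pos: [511.5, 41.2, 318.0]
orientation: [2.293, 2.146, 0.001]
ft_force: [-0.1, -0.4, -0.3]
width: 59.7
grasp_force: 0.0
tcp [511.5  41.2 318. ] y-yaw -3.8 z [ 0.001  0.    -1.   ] shift [-126.1  162.2   -1.9] twist z 0.0 t 11.45 F [-0.1 -0.4 -0.3] w 59.7 grip 0.0
```

```bash
python3 -m creep '{"delta_pos":[[-0.01,0.0122,0],[-0.02,0.025,0],[-0.02,0.025,0],[-0.02,0.025,0],[-0.02,0.025,0],[-0.02,0.025,0],[-0.01,0.016,0],[-0.006,0.009,0],[0,0,0],[0,0,0],[0,0,0]],"twist":[[0,0,0],[0,0,0],[0,0,0],[0,0,0],[0,0,0],[0,0,0],[0,0,0],[0,0,0],[0,0,0],[0,0,0],[0,0,0]]}'
python3 - <<'E'
from h import *
togo((665,-95.3,255),-3.8)
E
```

```text
t: 12.37
ee_pos: [663.7, -94.4, 316.8]
orientation: [-2.292, -2.146, 0.002]
ft_force: [0.0, -0.7, -0.2]
width: 59.7
grasp_force: 0.0
tcp [663.7 -94.4 316.8] y-yaw -3.8 z [-0.002  0.    -1.   ] shift [-0.8  1.5 61.8] twist z 0.0 t 12.3667 F [ 0.  -0.7 -0.2] w 59.7 grip 0.0
```

```bash
python3 -m creep '{"delta_pos":[[-0.001,0.0012,0.012],[0,0,0.015],[0,0,0.015],[0,0,0.012],[0,0,0.008],[0,0,0],[0,0,0]],"twist":[[0,0,0],[0,0,0],[0,0,0],[0,0,0],[0,0,0],[0,0,0],[0,0,0]]}'
python3 -m creep '{"delta_pos":[[0,0,0],[0,0,0],[0,0,0],[0,0,0],[0,0,0],[0,0,0],[0,0,0]],"twist":[[0,0,0],[0,0,0],[0,0,0],[0,0,0],[0,0,0],[0,0,0],[0,0,0]]}' 0.3
python3 - <<'E'
from h import *
a=get_obs()["ee_pos"]
togo((665,-95.3,255),-3.8)
th=np.arange(0,.551,.05);s=175*np.cos(.45-th);z=175*np.sin(.45-th)
print("x steps",np.diff(s).round(1).tolist(),"down",(-np.diff(z)).round(1).tolist())
E
```

```text
t: 12.95
ee_pos: [665.7, -95.7, 255.4]
orientation: [-2.293, -2.147, 0.001]
ft_force: [0.0, -0.4, 0.9]
width: 59.9
grasp_force: 0.0
t: 13.53
ee_pos: [664.7, -95.7, 255.8]
orientation: [-2.292, -2.145, 0.002]
ft_force: [-5.4, 0.9, 2.0]
width: 34.9
grasp_force: 30.0
tcp [664.7 -95.7 255.8] y-yaw -3.8 z [-0.002  0.001 -1.   ] shift [0.5 0.3 0.8] twist z -0.0 t 13.5333 F [-5.4  0.9  2. ] w 34.9 grip 30.0
x steps [3.6, 3.2, 2.8, 2.4, 2.0, 1.5, 1.1, 0.7, 0.2, -0.2, -0.7] down [8.0, 8.1, 8.3, 8.4, 8.5, 8.6, 8.7, 8.7, 8.7, 8.7, 8.7]
```

```bash
python3 -m creep '{"delta_pos":[[0.0012,0,0.0027],[0.0012,0,0.0027],[0.0012,0,0.0026],[0.0011,0,0.0027],[0.0011,0,0.0027],[0.001,0,0.0027],[0.001,0,0.0028],[0.0009,0,0.0028],[0.0009,0,0.0027],[0.0008,0,0.0028],[0.0008,0,0.0028],[0.0008,0,0.0028],[0.0007,0,0.0028],[0.0007,0,0.0029],[0.0006,0,0.0028],[0.0005,0,0.0028],[0.0005,0,0.0029],[0.0005,0,0.0029]],"twist":[[0,0,0],[0,0,0],[0,0,0],[0,0,0],[0,0,0],[0,0,0],[0,0,0],[0,0,0],[0,0,0],[0,0,0],[0,0,0],[0,0,0],[0,0,0],[0,0,0],[0,0,0],[0,0,0],[0,0,0],[0,0,0]]}'
python3 - <<'E'
from h import *
togo((666,-80,205.8),-3.8)
E
```

```text
t: 15.03
ee_pos: [665.8, -80.3, 206.0]
orientation: [-2.293, -2.145, 0.002]
ft_force: [-5.5, 1.0, 3.8]
width: 34.9
grasp_force: 30.0
tcp [665.8 -80.3 206. ] y-yaw -3.8 z [-0.002  0.    -1.   ] shift [0.3 0.2 0.2] twist z -0.0 t 15.0333 F [-5.5  1.   3.8] w 34.9 grip 30.0
```

Smooth so far. Next stretch is 0.30 to 0.55 rad, more slowly.

```bash
python3 -m creep '{"delta_pos":[[0.0004,0,0.0022],[0.0003,0,0.0022],[0.0002,0,0.0022],[0.0002,0,0.0021],[0.0002,0,0.0022],[0.0002,0,0.0022],[0.0002,0,0.0022],[0.0001,0,0.0021],[0.0001,0,0.0022],[0,0,0.0022],[0,0,0.0022],[0,0,0.0021],[0,0,0.0022],[0,0,0.0022],[0,0,0.0022],[-0.0001,0,0.0021],[-0.0002,0,0.0022],[-0.0002,0,0.0022],[-0.0002,0,0.0022],[-0.0002,0,0.0021]],"twist":[[0,0,0],[0,0,0],[0,0,0],[0,0,0],[0,0,0],[0,0,0],[0,0,0],[0,0,0],[0,0,0],[0,0,0],[0,0,0],[0,0,0],[0,0,0],[0,0,0],[0,0,0],[0,0,0],[0,0,0],[0,0,0],[0,0,0],[0,0,0]]}'
python3 -m creep '{"delta_pos":[[0,0,0],[0,0,0],[0,0,0],[0,0,0]],"twist":[[0,0,0],[0,0,0],[0,0,0],[0,0,0]]}'
python3 - <<'E'
from h import *
togo((666.7,-81,162.7),-3.8)
im=[]
for n in("side","scene"):
    p,d=get_image(n);np.savez(f"pics/{n}7.npz",p=p,d=d)
    q=project(n,[[580,-110,130]])[0].astype(int);x0=q[0]-55;y0=q[1]-60
    print(n,x0,y0)
    k=cv2.resize(p[y0:y0+120,x0:x0+120],(400,400),interpolation=2)
    im.append(np.clip(k.astype(float)*1.6,0,255).astype(np.uint8))
cv2.imwrite("pics/c7.png",np.hstack(im)[:,:,::-1])
E
```

```text
t: 16.7
ee_pos: [665.9, -79.1, 162.8]
orientation: [-2.292, -2.145, 0.002]
ft_force: [-6.3, 2.1, 6.6]
width: 35.1
grasp_force: 30.0
t: 17.03
ee_pos: [665.9, -79.1, 162.9]
orientation: [-2.292, -2.145, 0.002]
ft_force: [-5.8, 2.7, 6.5]
width: 34.5
grasp_force: 30.0
tcp [665.9 -79.1 162.9] y-yaw -3.8 z [-0.002  0.001 -1.   ] shift [-1.9  0.9  0.2] twist z 0.0 t 17.0333 F [-5.8  2.7  6.5] w 34.5 grip 30.0
side 309 229
scene 236 240
```

View pics/c7.png

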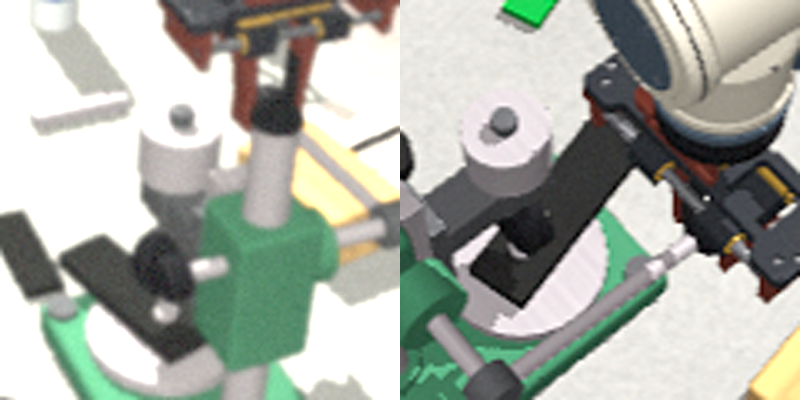

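The side crop shows the foot (165,310) down at the bar and the weight's knob at (181,116). The scene crop shows the gripper on the ball, with the weight knob at (504,120). I'll check how far the weight fell: about 12 mm means the foot stands on the bar and the weight floats.

```bash
python3 - <<'E'
from h import *
q=lambda n,i,w:None
# sub-pixel vertical shift of the weight between lever up (6) and now (7)
for n in("scene","side"):
    a=np.load(f"pics/{n}6.npz")["p"];b=np.load(f"pics/{n}7.npz")["p"]
    u,v=project(n,[[547,-145,262]])[0].round().astype(int)
    g=lambda x:cv2.resize(cv2.cvtColor(x,cv2.COLOR_RGB2GRAY),None,fx=4,fy=4,interpolation=cv2.INTER_CUBIC)
    T=g(a)[(v-9)*4:(v+9)*4,(u-10)*4:(u+10)*4];W=g(b)[(v-15)*4:(v+22)*4,(u-16)*4:(u+16)*4]
    r=cv2.matchTemplate(W,T,cv2.TM_CCOEFF_NORMED);_,s,_,l=cv2.minMaxLoc(r)
    sh=np.array([l[0]/4-6,l[1]/4-6]);e=project(n,[[547,-145,262],[547,-145,252]]);per=(e[1]-e[0])/10
    print(n,"shift px",sh,"score",round(s,2),"fall mm",(sh@per/(per@per)).round(1))
z=get_obs()["ee_pos"][2];print("lever",.45-np.arcsin((265.3-190-(255.8-z))/175))
E
```

```text
scene shift px [0.25 2.75] score 0.75 fall mm 11.5
side shift px [-0.25  4.25] score 0.82 fall mm 11.8
lever 0.5507669551396533
```

The weight fell about 12 mm while the carriage fell 16.5 mm (lever 0.55). It floats at roughly 4.5 mm, mid-range, so I'm handing in.

```bash
python3 -c "
from workcell import *
print(close_job())"
```

```text
the job is handed in; nothing more can be done
None
```

The bar lies flat and released on the tester table, with the foot standing about 15 mm inside its nearest edge; the gripper is holding the lever at about 0.55 rad, so the weight floats about 4.5 mm, mid-range, and the job was handed in at about 17 s.

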